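# Put the drip tray home under the mate box and clip its lid down

## Task

Close up the mate box: slide the steel drip tray, pan first and handle outwards, fully home into the bay under the box, lining it up on the guide wall beside the mouth as you need, then fold all four clips of the lid down flat against the box's sides. Leave the cups, sugar bowl, flask, bombilla and tin where they are.

Things in the scene. Friction and masses are not known exactly. Their poses are not given: they have to be found in the camera images.
- matebox: Grey snap-lock mate storage box, white flat lid already on, 138 mm (x) by 156 mm (y) by 148 mm high, fixed to the ledge, turned by up to 18 degrees. Origin: centre of its underside. Its four lid clips are two on the -x and two on the +x side; the grey walls behind them at x = -66 and +66 mm. A low tray bay lies in its foot, open on the box's -y face.
- bay_mouth (a point): Middle of the bay's mouth on the ledge, at (0, -75, 0) mm in the box's frame, same axes. The bay runs to the box's +y: 104 mm wide (x from -52 to +52 mm), 36 mm high, floor is the ledge, solid back stop 122 mm in from the mouth. On the mouth's -x side a short lip 34 mm high flares outwards from the bay wall, reaching 28 mm out of the mouth, to x = -67 mm.
- guide_end (a point): Outer end of the guide wall, at (52, -117, 18) mm in the box's frame, on its inner face. The bay's +x side wall (inner face x = +52 mm) runs straight on 42 mm out of the mouth to here; the guide wall is 14 mm thick, 36 mm high.
- tray: Loose steel drip tray: open pan 100 mm (x) by 120 mm (y) by 24 mm high, 4 mm walls, about 0.25 kg. Origin: centre of the pan's underside. A bar handle 18 mm wide (x), z 4 to 26 mm, sticks out of the pan's -y side to y = -140 mm. The pan's +y end goes in first. Home against the back stop its origin is at (0, -13, 0) mm in the box's frame (x within 2 mm), axes parallel to the box's.
- tray_handle (a point): Grip point on the tray's handle, at (0, -118, 24) mm in the tray's frame; the handle's flat sides face the tray's +x and -x and take a grip from above. With the tray home it is 56 mm outside the mouth.
- clip_near_mouth (a joint): Angle (rad) of a steel lid clip, on the box's -x side, hinge axis at (-73, -37, 138) mm in the box's frame, axis along the box's y; flap 60 mm wide (y), 5 mm thick. 0: hanging straight down on the box side (fastened, stopped); 1.57: straight out, level; 1.9 at most. Light friction hinge (0.03 N m, about 1 N at its edge): stays where left, folds under a light push down, then in; fastened, its outer face is at |x| = 76.5 mm.
- clip_near_mouth_edge (a point): Middle of the free edge of that clip's flap (clip_near_mouth), 41 mm from its hinge.
- clip_near_back (a joint): Angle (rad) of a steel lid clip, on the -x side, hinge axis at (-73, +37, 138) mm in the box's frame, axis along the box's y; flap 60 mm wide (y), 5 mm thick. 0: hanging straight down on the box side (fastened, stopped); 1.57: straight out, level; 1.9 at most. Light friction hinge (0.03 N m, about 1 N at its edge): stays where left, folds under a light push down, then in; fastened, its outer face is at |x| = 76.5 mm.
- clip_near_back_edge (a point): Middle of the free edge of that clip's flap (clip_near_back), 41 mm from its hinge.
- clip_far_mouth (a joint): Angle (rad) of a steel lid clip, on the +x side, hinge axis at (+73, -37, 138) mm in the box's frame, axis along the box's y; flap 60 mm wide (y), 5 mm thick. 0: hanging straight down on the box side (fastened, stopped); 1.57: straight out, level; 1.9 at most. Light friction hinge (0.03 N m, about 1 N at its edge): stays where left, folds under a light push down, then in; fastened, its outer face is at |x| = 76.5 mm.
- clip_far_mouth_edge (a point): Middle of the free edge of that clip's flap (clip_far_mouth), 41 mm from its hinge.
- clip_far_back (a joint): Angle (rad) of a steel lid clip, on the +x side, hinge axis at (+73, +37, 138) mm in the box's frame, axis along the box's y; flap 60 mm wide (y), 5 mm thick. 0: hanging straight down on the box side (fastened, stopped); 1.57: straight out, level; 1.9 at most. Light friction hinge (0.03 N m, about 1 N at its edge): stays where left, folds under a light push down, then in; fastened, its outer face is at |x| = 76.5 mm.
- clip_far_back_edge (a point): Middle of the free edge of that clip's flap (clip_far_back), 41 mm from its hinge.
- cup_a: Matte green silicone mate cup, round, 78 mm across, 88 mm high; bystander. Origin: centre of its underside.
- cup_b: A second cup like cup_a; bystander.
- sugar_bowl: White ceramic sugar bowl with steel lid, 84 mm across, 74 mm high; bystander. Origin: centre of its underside.
- flask: Stainless insulated flask with black knob stopper, 84 mm across, 246 mm high; bystander. Origin: centre of its underside.
- bombilla: Steel bombilla (drinking straw) lying flat along its y axis, 178 mm long, 10 mm high; bystander. Origin: on the ledge under about its middle.
- tea_tin: Plain round metal tin with dark lid, 82 mm across, 113 mm high; bystander. Origin: centre of its underside.
There are look-alikes about, which are no part of the job. Several things have the shape of the tray; the one meant has the colours described above.

How it is judged:
By the outcome, as a careful person would: the job done as asked, in the order asked, and still so for the second after the job is handed in, with the robot touching nothing.
It also fails if it takes over 67 s, if anything falls off the work surface, if the arm or the gripper's body presses on something with over 40 N, if the wrist force passes 120 N, or if a joint passes its speed limit or range.

## Robot

A 6-joint arm with a two-finger parallel gripper is mounted at the origin on the work surface. World frame = base frame: x ahead of the robot, y to its left, z up, the work surface at z = 0. Lengths are in m, angles in rad, forces in N, time in s.
With the tool pointing down it reaches from about 0.35 to 0.85 m from the base axis. Payload 8.1 kg.
Tool frame: the origin (TCP) lies at the centre of the arm's flange, where the gripper is bolted on; the fingertips stand 173 mm ahead of it and the grasp point (between the pads) lies 155 mm ahead of it; z points along the fingers, y is the direction in which the jaws open and shut (so a half turn about z gives the same grasp; the last joint's range is limited). The gripper opens to 85 mm and grips with 20 to 120 N. Pads are 22 mm wide; open, the fingers measure 114 mm over their backs; the gripper's body (76 mm by 85 mm) begins 54 mm behind the grasp point. The pads swing forward as they close: fully open they stand 13 mm farther back than shut.
Start: joints at [1.062, 0.13, 1.488, -0, 1.523, -0.085], TCP at [0.247, 0.547, 0.405] pointing down, gripper open.
Joint ranges: [-2.96, 2.96], [-0.89, 2.26], [0.02, 2.5], [-1.34, 4.48], [0, 2.73], [-2.66, 2.66]. Speed limits (rad/s): [2.39, 2.39, 2.79, 3.14, 3.14, 3.14].

## Interface

Orientations are given as [roll, pitch, yaw] about the fixed x, y, z axes, in that order (R = Rz(yaw) Ry(pitch) Rx(roll)).
In Python, from plant import * gives the robot as it stands.
- The arm moves only by the shell command python3 -m creep 'ROWS' [OPENING] [FORCE]. ROWS is JSON, one flat list of numbers, 6 for each row, row after row: the shift along the tool's x, y, z in cm, then the turn, a rotation vector about the tool's x, y, z in degrees. In form: [x, y, z, ax, ay, az, x, y, z, ax, ay, az, ...]. A call has 1 to 10 rows; each row shifts and turns the commanded pose from where the row before left it, along the tool's axes as they then stand; what a row does not reach is not made up. A row lasts 1/10 s, in which the tool goes at most 50 mm and 8.59 degrees, less where a joint would pass 70% of its speed; a pose out of reach is approached as far as the arm can. A call with a gripper value outside its range is refused whole. OPENING is the closure in counts, from 0 (fully open) to 255 (shut), set as the call begins (- or left out, the last holds). The fingers move at their own pace and stop on an object; FORCE is the grip in N (left out, the last holds). Time passes only in rows, so rows that do not move let the fingers close. It gives the time, the measured TCP pose, the force and the opening at its end, in the units of the state.
- state(): the state, without advancing time (a new reading comes with each control period).
- snapshot(name): name is "scene" or "side" or "wrist"; returns (picture, depth): 400x640x3 uint8, red, green, blue; 400x640 float32, m along the optical axis (not along the pixel's ray), 0 where there is no reading.
- camera_model(name): a dict with "mtx" (3x3 intrinsics, pixels), "k1" (the pictures are not rectified: a ray, as slopes to the right and down, at radius r is drawn at 1 + k1 r^2 times it, then the intrinsics apply), "R" (3x3) and "t" (3): a world point X has camera coordinates R X + t. Camera axes: x right, y down, z forward; pixel columns grow to the right and rows downward; lengths in m; the calibration is good to about 2 mm. A picture is of the moment at which its call begins: read the wrist's pose just before it. camera_model takes no time and is no camera call; for the wrist camera it gives the pose at the moment of the call.
- close_job(): hands the job in, once; it reports no verdict.
The state is a dict: "clock": time; "qpos": joint angles; "qvel": joint speeds; "joint_torque": joint torques, N m; "position": TCP position; "ee_rot": TCP orientation; "wrist_force": force on the tool from outside, world axes, zero at the start; "ft_torque": the same for the moment, N m; "finger_gap": finger opening in m.
Only numpy, scipy, OpenCV 4.12 (cv2) and the standard library are available. Lean on these libraries where they do the work, as an engineer would, in place of code of your own. Each camera call takes 0.05 s, during which the arm holds its last target. There are 200 camera calls.

## Working session

There is one attempt and no reset: what is moved stays moved. The work goes in short steps, Python scripts to look and compute and a shell command to move; the robot and the scene stay as the last step left them, time stands still between calls to the robot, and variables do not carry over. Pictures are saved under pics/ and viewed, on a budget of 10 in all, crops included, one or two more only if the job needs it, and the job is handed in when it is done.

```bash
ls; mkdir -p pics; python3 - <<'E'
from plant import *
import cv2,numpy as np
s=state();print(s)
a,da=snapshot("scene");b,db=snapshot("side")
np.savez('s0.npz',a=a,da=da,b=b,db=db)
cv2.imwrite('pics/scene0.png',a[:,:,::-1]);cv2.imwrite('pics/side0.png',b[:,:,::-1])
for n in("scene","side","wrist"):print(n,camera_model(n))
E
```

```text
pics
{'clock': 0.0, 'qpos': array([ 1.06160599e+00,  1.31190077e-01,  1.48928570e+00,  1.68795892e-05,
        1.52303204e+00, -8.53823849e-02]), 'qvel': array([-0.00098382,  0.00128899, -0.000385  , -0.00221573, -0.00071377,
        0.00211067]), 'joint_torque': array([ 1.77841426e-03, -5.69414377e+01, -5.00543153e+01, -3.38093532e-04,
        1.53535686e-02,  9.25244308e-05]), 'position': array([0.24659267, 0.54672652, 0.40362334]), 'ee_rot': array([-3.13968590e+00, -1.80120111e-04,  2.71778371e+00]), 'wrist_force': array([ 0.0727408 , -0.16930398,  0.08964933]), 'ft_torque': array([-0.00813815, -0.02952291,  0.00964996]), 'finger_gap': 0.08536747579101077}
scene {'mtx': array([[487.76667781,   0.        , 324.16524943],
       [  0.        , 487.76667781, 195.21715186],
       [  0.        ,   0.        ,   1.        ]]), 'k1': -0.12787214725719087, 'R': array([[-0.81719993,  0.57632398, -0.0059121 ],
       [ 0.47036478,  0.66095665, -0.58471641],
       [-0.33307845, -0.48061105, -0.81121623]]), 't': array([ 0.47669589, -0.18598102,  1.53117637])}
side {'mtx': array([[403.29972785,   0.        , 317.10591889],
       [  0.        , 403.29972785, 189.1859261 ],
       [  0.        ,   0.        ,   1.        ]]), 'k1': -0.052238577170812615, 'R': array([[ 0.89302658, -0.44965125, -0.01781232],
       [-0.3115591 , -0.58923882, -0.74547202],
       [ 0.32470672,  0.67127592, -0.66629887]]), 't': array([-0.51699362,  0.25977333,  1.20518352])}
wrist {'mtx': array([[358.94038511,   0.        , 320.52370796],
       [  0.        , 358.94038511, 199.06025761],
       [  0.        ,   0.        ,   1.        ]]), 'k1': -0.06425864658855315, 'R': array([[ 0.41177151,  0.91128348, -0.00257563],
       [ 0.87461594, -0.39440608,  0.28194113],
       [ 0.25591245, -0.11834801, -0.95942825]]), 't': array([-0.59913681, -0.03674713,  0.37942199])}
```

View pics/scene0.png

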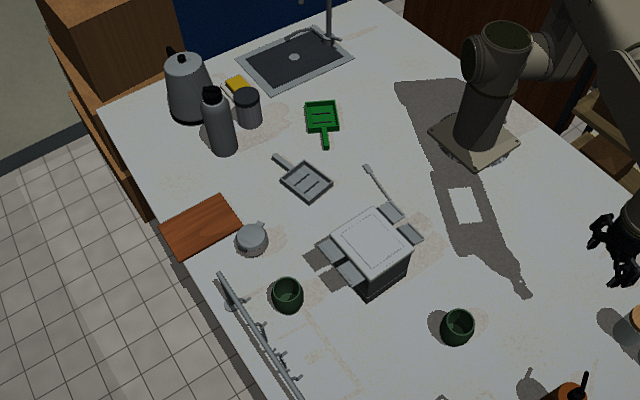

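View pics/side0.png

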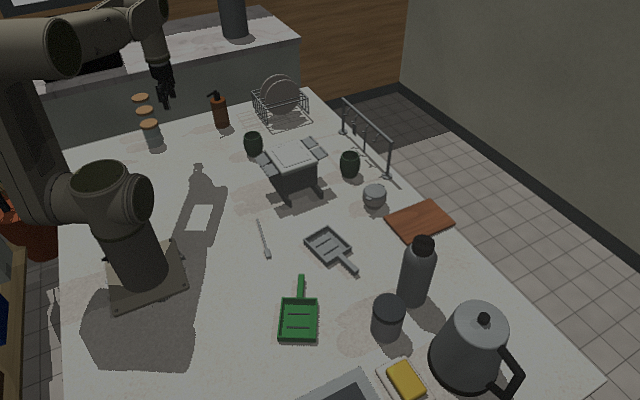

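The scene view shows the box at (370,245), the grey tray at (305,180) with its handle at (280,160), and the green look-alike at (322,120). In the side view the mouth faces the camera and the bombilla lies at (264,238). Next I'll enlarge.

```bash
cat > h.py <<'E'
import numpy as np,cv2
from plant import *
def ray(c,uv):
    K=c['mtx'];p=cv2.undistortPoints(np.array([[uv]],float),K,np.array([c['k1'],0,0,0,0.]),None)[0,0] 
    d=c['R'].T@np.array([p[0],p[1],1]);o=-c['R'].T@c['t'];return o,d
def onz(c,uv,z):
    o,d=ray(c,uv);return o+d*(z-o[2])/d[2]
def bp(c,uv,dep):
    o,d=ray(c,uv);return o+d*dep
def proj(c,X):
    x=c['R']@np.asarray(X,float)+c['t'];a=x[:2]/x[2];a=a*(1+c['k1']*(a@a));return c['mtx'][:2,:2]@a+c['mtx'][:2,2]
def grid(img,u0,v0,w,h,k):
    o=cv2.resize(img[v0:v0+h,u0:u0+w],None,fx=k,fy=k,interpolation=cv2.INTER_CUBIC)
    for u in range((u0+19)//20*20,u0+w,20):
        cv2.line(o,((u-u0)*k,0),((u-u0)*k,6),(0,0,255),1);cv2.putText(o,str(u),((u-u0)*k,16),0,.35,(0,0,255))
    for v in range((v0+19)//20*20,v0+h,20):
        cv2.line(o,(0,(v-v0)*k),(6,(v-v0)*k),(0,0,255),1);cv2.putText(o,str(v),(8,(v-v0)*k+4),0,.35,(0,0,255))
    return o
E
python3 - <<'E'
from h import *
d=np.load('s0.npz');a=d['a'][:,:,::-1];b=d['b'][:,:,::-1]
A=grid(a,265,145,165,165,4)[:600];B=grid(b,235,120,140,165,4)[:600]
A=cv2.convertScaleAbs(A,alpha=1.4);
cv2.imwrite('pics/c1.png',A[:, :800])
cv2.imwrite('pics/c2.png',B)
E
```

```text
(no output)
```

View pics/c1.png

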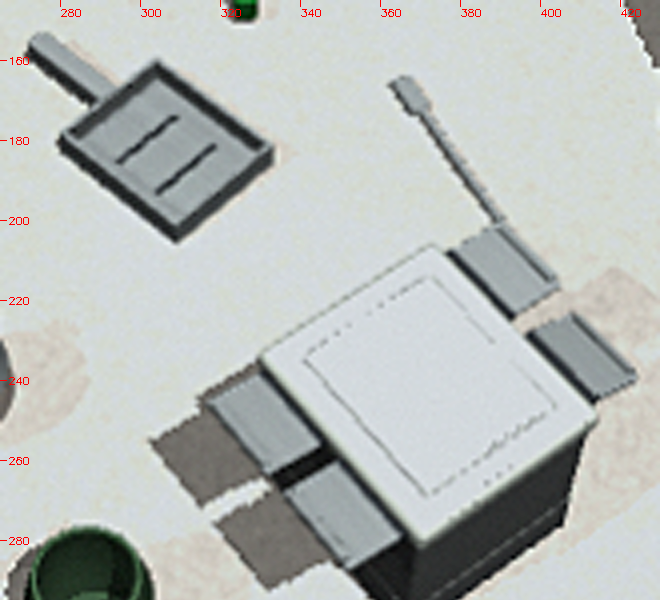

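View pics/c2.png

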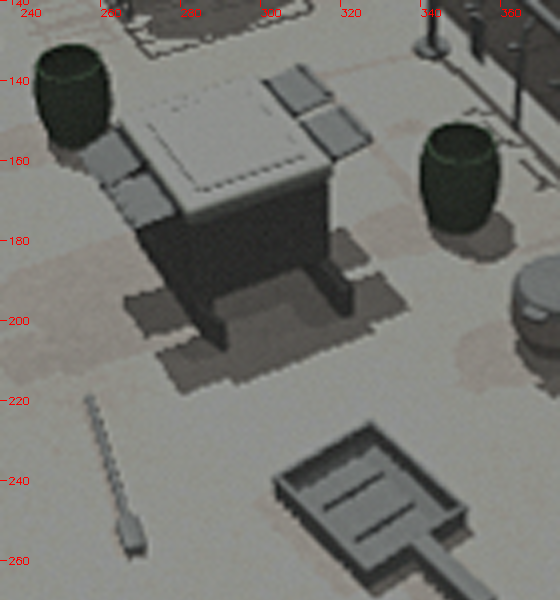

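Crops: in the scene view the lid corners are at (372,206), (330,234), (413,250) and (368,281). The tray rim corners are at (303,160), (279,180), (309,203) and (333,183), and the handle end is at (273,156). All four clips stand out roughly level or above.

```bash
python3 - <<'E'
from h import *
d=np.load('s0.npz');cs=camera_model('scene');cd=camera_model('side')
f=lambda p:np.round(p,3)
print('lid scene',[f(onz(cs,p,.148)) for p in[(372,205.5),(330,234),(368,280.5),(413,249.5)]])
print('lid side',[f(onz(cd,p,.148)) for p in[(283,173.5),(331,163),(265,131)]])
print('tray scene',[f(onz(cs,p,.024)) for p in[(303,160),(279.5,179.5),(309,201),(333.5,183)]],f(onz(cs,(274,155),.024)))
print('tray side',[f(onz(cd,p,.024)) for p in[(327,225.5),(303.5,240),(326,263),(351.5,247)]])
print('wall ends side', f(onz(cd,(290,200),.036)),f(onz(cd,(290,206.5),.0)),f(onz(cd,(341,192),.036)),f(onz(cd,(341,198.5),.0)))
print('bomb', f(onz(cs,(365,166),.005)),f(onz(cs,(388,200),.005)),f(onz(cd,(268,256),.005)),f(onz(cd,(257,219),.005)))
print('cups',f(onz(cs,(286,282),.088)),f(onz(cs,(457,315),.088)))
# clips edges by depth, scene
for p in[(322,246),(318,240),(335,260),(338,276),(352,285),(392,204),(402,216),(412,226),(421,238),(345,262)]:
    print(p,f(bp(cs,p,d['da'][p[1],p[0]])))
E
```

```text
lid scene [array([0.503, 0.092, 0.148]), array([0.635, 0.099, 0.148]), array([0.637, 0.247, 0.148]), array([0.503, 0.245, 0.148])]
lid side [array([0.496, 0.078, 0.148]), array([0.661, 0.054, 0.148]), array([0.535, 0.341, 0.148])]
tray scene [array([ 0.507, -0.217,  0.024]), array([ 0.603, -0.195,  0.024]), array([ 0.576, -0.083,  0.024]), array([ 0.484, -0.095,  0.024])] [ 0.567 -0.283  0.024]
tray side [array([ 0.569, -0.091,  0.024]), array([ 0.475, -0.112,  0.024]), array([ 0.496, -0.225,  0.024]), array([ 0.594, -0.207,  0.024])]
wall ends side [0.507 0.064 0.036] [0.507 0.069 0.   ] [0.682 0.018 0.036] [0.686 0.022 0.   ]
bomb [ 0.361 -0.103  0.005] [0.384 0.033 0.005] [ 0.356 -0.105  0.005] [0.381 0.061 0.005]
cups [0.775 0.117 0.088] [0.504 0.414 0.088]
(322, 246) [0.669 0.114 0.146]
(318, 240) [0.62  0.024 0.002]
(335, 260) [0.665 0.16  0.144]
(338, 276) [ 0.638  0.139 -0.005]
(352, 285) [0.672 0.234 0.147]
(392, 204) [0.455 0.113 0.139]
(402, 216) [0.458 0.155 0.139]
(412, 226) [0.451 0.187 0.127]
(421, 238) [0.459 0.227 0.132]
(345, 262) [0.631 0.155 0.09 ]
```

```bash
python3 - <<'E'
from h import *
from scipy.optimize import least_squares
cs=camera_model('scene');cd=camera_model('side')
f=lambda p:np.round(p,4)
def fit(P,x0,name):
    def pt(x,q):
        c,s=np.cos(x[2]),np.sin(x[2]);return np.array([x[0]+c*q[0]-s*q[1],x[1]+s*q[0]+c*q[1],q[2]])
    def r(x):return np.concatenate([proj(c,pt(x,q))-uv for c,q,uv in P])
    s=least_squares(r,x0,x_scale=[.01,.01,.1]);print(name,f(s.x),np.degrees(s.x[2]),'\n',np.round(s.fun.reshape(-1,2),1).tolist());return s.x
Z=.148;h=(.069,.078)
box=[(cs,(-h[0],-h[1],Z),(372.5,206.3)),(cs,(h[0],-h[1],Z),(330,234)),(cs,(h[0],h[1],Z),(370,281)),(cs,(-h[0],h[1],Z),(414,248))]
bs=[(cd,(-h[0],-h[1],Z),(282,173.8)),(cd,(h[0],-h[1],Z),(317.5,163)),(cd,(-h[0],h[1],Z),(265,151)),(cd,(.052,-.117,0),(321,199))]
fit(box,[.57,.17,0],'scene');fit(bs,[.57,.17,0],'side');fit(box+bs,[.57,.17,0],'box')
t=[(cs,(-.05,-.06,.024),(304.2,160.5)),(cs,(.05,-.06,.024),(280,179.5)),(cs,(.05,.06,.024),(309.5,202.5)),(cs,(-.05,.06,.024),(333,183)),(cs,(0,-.14,.026),(275,153.7))]
ts=[(cd,(.05,.06,.024),(327.5,225.7)),(cd,(-.05,.06,.024),(303.7,240.5)),(cd,(-.05,-.06,.024),(328,265)),(cd,(.05,-.06,.024),(351.7,247))]
fit(t,[.54,-.15,.2],'scene');fit(ts,[.54,-.15,.2],'side');fit(t+ts,[.54,-.15,.2],'tray')
print('bomb', f(onz(cs,(367,167.5),.005)),f(onz(cs,(390,199.5),.005)),f(onz(cd,(269,256),.005)),f(onz(cd,(257.5,219.5),.005)))
d=np.load('s0.npz')
for p in[(317,243),(333,262),(336,267),(352,286),(330,252),(345,272),(390,203),(402,216),(408,226),(421,238),(385,215),(408,230),(393,209),(413,234)]:
    print(p,f(bp(cs,p,d['da'][p[1],p[0]])))
E
```

```text
scene [0.5675 0.1715 0.0291] 1.6645069043144887 
 [[0.1, -1.5], [-2.1, -0.3], [0.2, 0.6], [1.7, 0.8]]
side [0.5587 0.1573 0.0351] 2.010874490270031 
 [[0.1, 0.3], [1.6, -1.9], [-1.6, -1.3], [-0.2, 2.4]]
box [0.5654 0.1689 0.0241] 1.3784636300770963 
 [[0.3, -2.6], [-1.9, -1.6], [0.0, -0.8], [1.7, -0.3], [0.3, -2.3], [1.6, -4.1], [-0.8, -3.8], [-0.3, 0.0]]
scene [ 0.5418 -0.1455  0.1732] 9.924945559005632 
 [[0.7, -0.5], [-0.1, -0.5], [-0.7, 0.5], [0.9, -0.4], [-0.7, 0.7]]
side [ 0.5344 -0.1621  0.2182] 12.50030011720402 
 [[-0.1, -0.0], [-0.6, 0.3], [-0.2, -0.8], [0.9, 0.5]]
tray [ 0.5385 -0.1521  0.1937] 11.09992547020731 
 [[-0.2, -2.3], [-0.5, -2.0], [-0.5, -1.7], [0.5, -2.8], [-1.6, -0.6], [0.2, -2.4], [-0.6, -2.8], [-1.1, -3.6], [0.3, -1.7]]
bomb [ 0.3597 -0.0953  0.005 ] [0.3786 0.0348 0.005 ] [ 0.3586 -0.1064  0.005 ] [0.3821 0.0581 0.005 ]
(317, 243) [0.628  0.0301 0.0021]
(333, 262) [0.6726 0.1631 0.1469]
(336, 267) [0.6323 0.1223 0.013 ]
(352, 286) [0.6736 0.2364 0.1476]
(330, 252) [0.6625 0.1372 0.1452]
(345, 272) [0.665  0.1988 0.1454]
(390, 203) [0.4565 0.1072 0.137 ]
(402, 216) [0.4584 0.1552 0.139 ]
(408, 226) [0.4592 0.1811 0.1273]
(421, 238) [0.4586 0.2272 0.1323]
(385, 215) [0.4933 0.1311 0.1445]
(408, 230) [0.4688 0.1914 0.1313]
(393, 209) [0.4633 0.1266 0.1394]
(413, 234) [0.4662 0.207  0.131 ]
```

The two static cameras disagree by about 15 mm in y, so I'll settle it with the wrist camera from above the tray.

```bash
python3 -m creep '[-3.26,-3.14,0,0,0,0,-3.26,-3.14,0,0,0,0,-3.26,-3.14,0,0,0,0,-3.26,-3.14,0,0,0,0,-3.26,-3.14,0,0,0,0,-3.26,-3.14,0,0,0,0,-3.26,-3.14,0,0,0,0,-3.26,-3.14,0,0,0,0,-3.26,-3.14,0,0,0,0]' 0
python3 -m creep '[-3.26,-3.14,0,0,0,0,-3.26,-3.14,0,0,0,0,-3.26,-3.14,0,0,0,0,-3.26,-3.14,0,0,0,0,-3.26,-3.14,0,0,0,0,-3.26,-3.14,0,0,0,0,-3.26,-3.14,0,0,0,0,-3.26,-3.14,0,0,0,0,-3.26,-3.14,0,0,0,0]'
python3 -m creep '[0,0,0,0,0,7.8,0,0,0,0,0,7.8,0,0,0,0,0,7.8,0,0,0,0,0,7.8,0,0,0,0,0,7.8,0,0,0,0,0,7.8,0,0,0,0,0,7.8,0,0,0,0,0,0,0,0,0,0,0,0]'
python3 - <<'E'
from h import *
s=state();c=camera_model('wrist');im,dp=snapshot('wrist');print(s['position'],s['ee_rot'],s['qpos'])
np.savez('w1.npz',im=im,dp=dp,**c);cv2.imwrite('pics/w1.png',cv2.convertScaleAbs(grid(im[:,:,::-1],0,0,640,400,1),alpha=1.3))
E
```

```text
clock: 1.0
position: [0.398, 0.1669, 0.4045]
ee_rot: [-3.142, -0.0, 2.718]
wrist_force: [0.6, 0.2, -0.6]
finger_gap: 0.0855
clock: 1.9
position: [0.5494, -0.2115, 0.4041]
ee_rot: [3.141, -0.001, 2.718]
wrist_force: [0.8, 0.8, -0.2]
finger_gap: 0.0852
clock: 2.8
position: [0.5491, -0.2095, 0.4043]
ee_rot: [-3.141, -0.0, 1.769]
wrist_force: [-0.1, 0.9, -0.6]
finger_gap: 0.0854
[ 0.54908645 -0.20954102  0.40428955] [-3.14099215e+00 -4.43616839e-04  1.76888115e+00] [-4.51784699e-01  9.79091629e-02  1.52390847e+00 -1.01740946e-05
  1.52052154e+00 -6.49869143e-01]
```

View pics/w1.png

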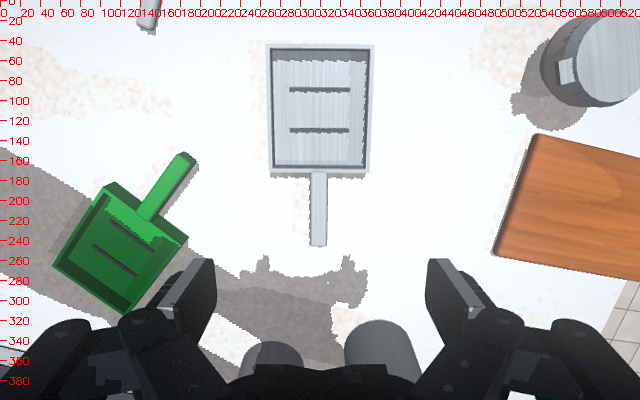

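The wrist view shows the grey tray right ahead. The rim corners are at (265,45), (368,44), (370,171) and (267,172), and the handle ends at (318,246). It is nearly parallel to the tool.

```bash
cat >> h.py <<'E'
from scipy.optimize import least_squares
def fit(P,x0):
    def pt(x,q):
        c,s=np.cos(x[2]),np.sin(x[2]);return np.array([x[0]+c*q[0]-s*q[1],x[1]+s*q[0]+c*q[1],q[2]])
    r=lambda x:np.concatenate([proj(c,pt(x,q))-uv for c,q,uv in P])
    s=least_squares(r,x0,x_scale=[.01,.01,.1]);print(np.round(s.x,4),np.round(np.degrees(s.x[2]),2),np.round(s.fun.reshape(-1,2),1).tolist());return s.x,pt
def tool(s):
    from scipy.spatial.transform import Rotation as R
    return R.from_euler('xyz',s['ee_rot']).as_matrix(),s['position']
E
python3 - <<'E'
from h import *
c=dict(np.load('w1.npz'))
P=[(c,(-.05,.06,.024),(265.5,45)),(c,(.05,.06,.024),(368,44.5)),(c,(.05,-.06,.024),(370,171)),(c,(-.05,-.06,.024),(267,172)),(c,(0,-.14,.026),(318.5,245.5))]
x,pt=fit(P,[.54,-.15,.19])
print('handle',pt(x,(0,-.118,.024)),pt(x,(0,-.127,.024)))
R,p=tool(state());print(R.T@(pt(x,(0,-.118,.027))-(p+R@[0,0,.155])))
d=c['dp'];print([float(d[v,u]) for u,v in((318,110),(318,210),(420,150))],[bp(c,(u,v),d[v,u]).round(4) for u,v in((318,110),(318,210),(420,150))])
E
```

```text
[ 0.5353 -0.1544  0.2055] 11.78 [[-3.5, -1.0], [3.8, -1.5], [-1.6, 0.9], [0.9, 0.7], [0.4, 1.7]]
handle [ 0.55940084 -0.26993093  0.024     ] [ 0.56123763 -0.2787415   0.024     ]
[-0.06137507 -0.00165614  0.22239267]
[0.35868269205093384, 0.36503371596336365, 0.37320631742477417] [array([ 0.5357, -0.1548,  0.0041]), array([ 0.555 , -0.2511,  0.0264]), array([ 0.6482, -0.1737,  0.0008])]
```

```bash
python3 -m creep '[-2.64,-0.04,3.5,0,0,0,-2.64,-0.04,3.5,0,0,0,-2.64,-0.04,3.5,0,0,0,-2.64,-0.04,3.5,0,0,0,0,0,0,0,7.5,0,0,0,0,0,7.5,0,0,0,0,0,0,0]' 0
python3 -m creep '[-0.575,0,2.15,0,0,0,-0.575,0,2.15,0,0,0,-0.575,0,2.15,0,0,0,-0.575,0,2.15,0,0,0,0,0,0,0,0,0]'
python3 - <<'E'
from h import *
R,p=tool(state());print(p+R@[0,0,.155],R[:,2],state()['wrist_force'])
E
```

```text
clock: 3.55
position: [0.5675, -0.3146, 0.2633]
ee_rot: [-3.141, -0.266, 1.765]
wrist_force: [0.1, 0.5, 0.1]
finger_gap: 0.0855
clock: 4.05
position: [0.5666, -0.3122, 0.1722]
ee_rot: [-3.138, -0.262, 1.766]
wrist_force: [-0.2, -0.5, -1.0]
finger_gap: 0.0859
[ 0.55821947 -0.27285595  0.02245359] [-0.05425306  0.25360077 -0.96578634] [-0.23787733 -0.49442878 -0.99289136]
```

```bash
python3 -m creep '[0.1,0.15,-0.35,0,0,0,0,0,0,0,0,0,0,0,0,0,0,0,0,0,0,0,0,0,0,0,0,0,0,0,0,0,0,0,0,0,0,0,0,0,0,0,0,0,0,0,0,0]' 255 50
python3 - <<'E'
from h import *
s=state();R,p=tool(s);print(p+R@[0,0,.155],s['finger_gap'],s['wrist_force'])
a,d=snapshot('scene');cv2.imwrite('pics/g.png',a[:,:,::-1]);np.savez('s1.npz',a=a,d=d)
E
```

```text
clock: 4.85
position: [0.5696, -0.3135, 0.1799]
ee_rot: [3.141, -0.261, 1.765]
wrist_force: [0.6, -2.0, 5.3]
finger_gap: 0.0166
[ 0.56200006 -0.27422882  0.03016396] 0.016615525907251422 [ 0.55383223 -2.04956307  5.27223365]
```

Gripped the handle (gap 16.6 mm). Before moving the tray I want a close fix of the box, so I'll release it, look from above the mouth, then return to this same pose.

```bash
python3 -m creep '[0,0,0,0,0,0,0,0,0,0,0,0,0,0,0,0,0,0,0,0,0,0,0,0,0,0,-5,0,0,0,0,0,-5,0,0,0,0,0,-5,0,0,0]' 0
python3 -m creep '[3.94,0.73,-0.38,0,0,0,3.94,0.73,-0.38,0,0,0,3.94,0.73,-0.38,0,0,0,3.94,0.73,-0.38,0,0,0,3.94,0.73,-0.38,0,0,0,3.94,0.73,-0.38,0,0,0,3.94,0.73,-0.38,0,0,0,3.94,0.73,-0.38,0,0,0,3.94,0.73,-0.38,0,0,0,0,0,0,0,0,0]'
python3 - <<'E'
from h import *
s=state();c=camera_model('wrist');im,dp=snapshot('wrist');print(s['position'],s['ee_rot'],s['qpos'])
np.savez('w2.npz',im=im,dp=dp,**c);cv2.imwrite('pics/w2.png',cv2.convertScaleAbs(grid(im[:,:,::-1],0,0,640,400,1),alpha=1.0))
E
```

```text
clock: 5.6
position: [0.5767, -0.3512, 0.3253]
ee_rot: [-3.141, -0.263, 1.765]
wrist_force: [1.0, -1.5, 0.1]
finger_gap: 0.0855
clock: 6.6
position: [0.5771, -0.007, 0.4519]
ee_rot: [3.137, -0.262, 1.771]
wrist_force: [-0.3, 0.3, -0.0]
finger_gap: 0.0857
[ 0.57707503 -0.0070041   0.45188609] [ 3.13712418 -0.26203075  1.77064027] [-0.18194502  0.08638403  1.46180189  0.24612465  1.6852255  -0.36424589]
```

View pics/w2.png

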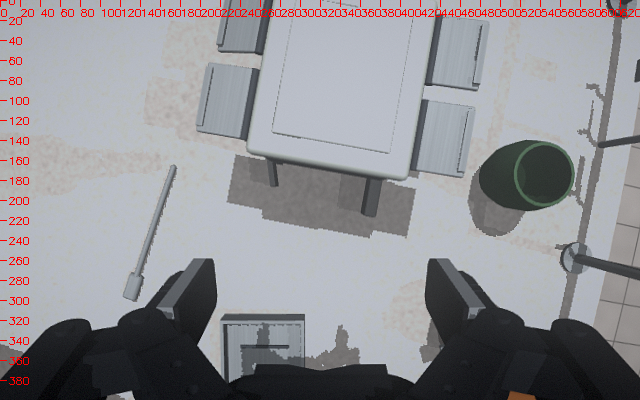

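The wrist view shows the lid's front corners at about (247,154) and (411,182), and the guide wall's end at (363..377,215). The -x lip ends at (274,186).

```bash
python3 - <<'E'
from h import *
c=dict(np.load('w2.npz'));d=c['dp']
P=[(c,(-.069,-.078,.148),(247,154)),(c,(.069,-.078,.148),(411,182)),(c,(.052,-.117,.036),(363,215.5)),(c,(.066,-.117,.036),(377,216))]
x,pt=fit(P,[.56,.16,.03]);fit(P[:2],x);
print('lip end',onz(c,(274,186),.034),pt(x,(-.067,-.103,.034)))
# tray now
print('tray front', onz(c,(222,318),.024),onz(c,(304,316),.024))
np.save('box.npy',x)
f=lambda u,v:bp(c,(u,v),d[v,u]).round(4)
co,si=np.cos(x[2]),np.sin(x[2])
def inb(p):q=p[:2]-x[:2];return np.round([co*q[0]+si*q[1],-si*q[0]+co*q[1],p[2]],3)
for n,u,v in[('lid',330,100),('lidL',255,100),('lidR',405,120),('nm_edge',202,100),('nm_in',240,105),('nb_edge',224,30),('nb_in',250,30),('fm_edge',465,140),('fm_in',425,135),('fb_edge',478,60),('fb_in',440,55),('cup',545,150)]:print(n,inb(f(u,v)))
E
```

```text
[0.5638 0.1666 0.0282] 1.61 [[-2.1, -0.9], [0.3, -0.3], [2.2, 0.0], [0.3, 1.6]]
[0.5645 0.1663 0.0297] 1.7 [[-1.2, -0.2], [1.2, 0.2]]
lip end [0.51134304 0.06360525 0.034     ] [0.49975093 0.06180137 0.034     ]
tray front [ 0.47939421 -0.10176466  0.024     ] [ 0.57404916 -0.07974286  0.024     ]
lid [-0.008 -0.024  0.148]
lidL [-0.069 -0.033  0.144]
lidR [ 0.056 -0.029  0.146]
nm_edge [-0.114 -0.04   0.141]
nm_in [-0.081 -0.039  0.141]
nb_edge [-0.109  0.026  0.13 ]
nb_in [-0.085  0.027  0.138]
fm_edge [ 0.106 -0.037  0.15 ]
fm_in [ 0.075 -0.037  0.142]
fb_edge [0.106 0.03  0.15 ]
fb_in [0.077 0.032 0.142]
cup [ 0.234 -0.011  0.055]
```

```bash
python3 -m creep '[-3.94,-0.73,0.38,0,0,0,-3.94,-0.73,0.38,0,0,0,-3.94,-0.73,0.38,0,0,0,-3.94,-0.73,0.38,0,0,0,-3.94,-0.73,0.38,0,0,0,-3.94,-0.73,0.38,0,0,0,-3.94,-0.73,0.38,0,0,0,-3.94,-0.73,0.38,0,0,0,-3.94,-0.73,0.38,0,0,0,0,0,0,0,0,0]'
python3 -m creep '[0,0,5,0,0,0,0,0,5,0,0,0,0,0,3,0,0,0,0,0,2,0,0,0,0,0,0,0,0,0]'
python3 -m creep '[0,0,0,0,0,0,0,0,0,0,0,0,0,0,0,0,0,0,0,0,0,0,0,0,0,0,0,0,0,0,0,0,0,0,0,0,0,0,0,0,0,0,0,0,0,0,0,0]' 255 70
python3 - <<'E'
from h import *
s=state();R,p=tool(s);print(p,p+R@[0,0,.155],s['finger_gap'],s['wrist_force'],s['ft_torque'])
E
```

```text
clock: 7.65
position: [0.5742, -0.3565, 0.3192]
ee_rot: [-3.136, -0.265, 1.758]
wrist_force: [-0.7, 0.1, -1.2]
finger_gap: 0.0855
clock: 8.15
position: [0.5671, -0.3116, 0.1746]
ee_rot: [-3.136, -0.268, 1.763]
wrist_force: [-1.0, -0.1, -0.0]
finger_gap: 0.0855
clock: 8.95
position: [0.5697, -0.3136, 0.1802]
ee_rot: [3.141, -0.261, 1.765]
wrist_force: [0.3, -2.0, 5.8]
finger_gap: 0.0159
[ 0.56971418 -0.31357809  0.18019116] [ 0.56215451 -0.27437668  0.030421  ] 0.015939834969544934 [ 0.26513338 -2.01734502  5.77072725] [-0.06038764  0.10870154  0.10952246]
```

```bash
python3 -m creep '[0.13,0,-0.48,0,0,0,0.13,0,-0.48,0,0,0,0,0,0,-1.23,0,4.59,0,0,0,-1.23,0,4.59,0,0,0,0,0,0,0,0,0,0,0,0]'
cat >> h.py <<'E'
def go(bx,by,z=None):
    "tool-axes cm to bring grasp point to box-frame (bx,by)"
    s=state();R,p=tool(s);G=p+R@[0,0,.155];x=np.load('box.npy');c,si=np.cos(x[2]),np.sin(x[2])
    q=G[:2]-x[:2];print('G',G.round(4),'box',np.round([c*q[0]+si*q[1],-si*q[0]+c*q[1]],4),'toolyaw-box',np.degrees(s['ee_rot'][2]-x[2])-90)
    print('F',s['wrist_force'].round(1),'gap',s['finger_gap'].round(4))
    T=np.array([x[0]+c*bx-si*by,x[1]+si*bx+c*by,G[2] if z is None else z])
    print('move cm',(100*R.T@(T-G)).round(2))
E
python3 - <<'E'
from h import *
x=[.564,.1665,.0288];np.save('box.npy',x)
go(-.008,-.314,.035);s=state();print(s['ee_rot'])
E
```

```text
clock: 9.55
position: [0.5692, -0.3129, 0.189]
ee_rot: [-3.141, -0.262, 1.601]
wrist_force: [0.6, -0.6, -3.2]
finger_gap: 0.0159
G [ 0.5678 -0.2727  0.0393] box [-0.0088 -0.4392] toolyaw-box 0.09592045038532149Traceback (most recent call last):
  File "<stdin>", line 3, in <module>
  File "h.py", line 32, in go
    print('F',s['wrist_force'].round(1),'gap',s['finger_gap'].round(4))
                                              ^^^^^^^^^^^^^^^^^^^^^
AttributeError: 'float' object has no attribute 'round'
```

```bash
sed -i "s/s\['finger_gap'\].round(4)/round(s['finger_gap'],4)/" h.py
python3 -m creep '[4.02,0.03,1.08,0,0,0,4.02,0.03,1.08,0,0,0,4.02,0.02,1.08,0,0,0,-0.12,0,0.45,0,0,0,-0.12,0,0.45,0,0,0,0,0,0,0,0,0]'
python3 - <<'E'
from h import *
go(-.008,-.290,.030)
c=camera_model('wrist');im,dp=snapshot('wrist')
np.savez('w3.npz',im=im,dp=dp,**c);cv2.imwrite('pics/w3.png',cv2.convertScaleAbs(grid(im[:,:,::-1],0,0,640,400,1),alpha=1.0))
E
```

```text
clock: 10.15
position: [0.5668, -0.1882, 0.1799]
ee_rot: [-3.141, -0.263, 1.6]
wrist_force: [-1.8, 3.5, 4.6]
finger_gap: 0.0157
G [ 0.5656 -0.1479  0.0302] box [-0.0075 -0.3143] toolyaw-box 0.022841756260362445
F [-1.8  3.5  4.6] gap 0.0157
move cm [ 2.34 -0.05  0.65]
```

View pics/w3.png

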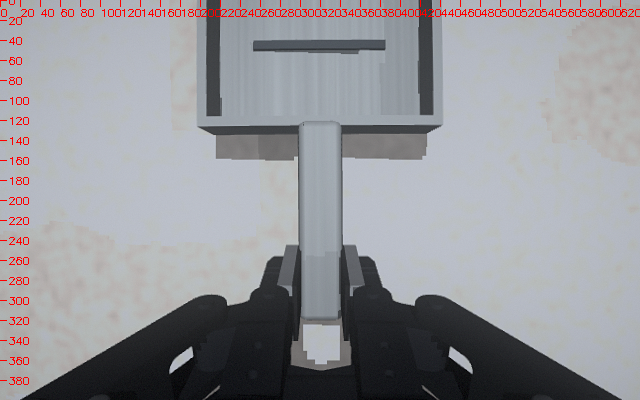

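The wrist view shows the handle centred between the pads and the pan square to the tool. Now I'll work out where along the handle I hold it.

```bash
python3 - <<'E'
from h import *
c=dict(np.load('w3.npz'));R,p=tool(state());G=p+R@[0,0,.155]
for q in[(300,320),(342,320),(197,127),(442,125)]:
    w=onz(c,q,.026);print((R[:,[0,1]].T@(w-G)).round(4),w.round(4),(w-G).round(4))
E
python3 -m creep '[1.2,0,0.33,0,0,0,1.2,0,0.33,0,0,0,0,0,0,0,0,0]'
python3 -c "
from h import *
go(0,-.27)"
```

```text
[-0.0152 -0.0081] [ 0.5581 -0.1633  0.026 ] [-0.0076 -0.0147 -0.0045]
[-0.0152  0.0089] [ 0.5751 -0.1628  0.026 ] [ 0.0093 -0.0143 -0.0045]
[ 0.0598 -0.0492] [ 0.5148 -0.0868  0.026 ] [-0.051   0.0617 -0.0045]
[0.0606 0.0488] [ 0.6127 -0.0832  0.026 ] [ 0.0469  0.0653 -0.0045]
clock: 10.5
position: [0.5664, -0.1621, 0.1802]
ee_rot: [3.14, -0.262, 1.6]
wrist_force: [1.4, 1.8, 2.3]
finger_gap: 0.0159
G [ 0.5654 -0.122   0.0305] box [-0.0069 -0.2884] toolyaw-box -0.0007978871541212129
F [1.4 1.8 2.3] gap 0.0159
move cm [1.78 0.69 0.48]
```

```bash
python3 -m creep '[1.1,0,0.3,0,0,0,0,0.3,0,0,0,0,0,0.2,0,0,0,0,0,0,0,0,0,0]'
python3 -c "
from h import *
go(0,-.27)"
```

```text
clock: 10.9
position: [0.571, -0.1519, 0.1801]
ee_rot: [3.141, -0.261, 1.599]
wrist_force: [0.9, -4.2, 6.5]
finger_gap: 0.0163
G [ 0.5699 -0.1119  0.0304] box [-0.0021 -0.2784] toolyaw-box -0.020526594297194833
F [ 0.9 -4.2  6.5] gap 0.0163
move cm [0.82 0.21 0.22]
```

```bash
python3 -m creep '[0,0.2,0,0,0,0,0,0.2,0,0,0,0,0,0,0,0,0,0]'
python3 -c "
from h import *
go(0,-.27)"
```

```text
clock: 11.2
position: [0.5743, -0.1512, 0.1796]
ee_rot: [-3.14, -0.263, 1.599]
wrist_force: [-4.6, -2.3, 6.9]
finger_gap: 0.0157
G [ 0.5729 -0.111   0.0299] box [ 0.0009 -0.2776] toolyaw-box -0.011203241742734349
F [-4.6 -2.3  6.9] gap 0.0157
move cm [ 0.74 -0.09  0.2 ]
```

```bash
python3 -m creep '[0,0.2,0,0,0,0,0,0.1,0,0,0,0,0,0,0,0,0,0]'
python3 -c "
from h import *
go(0,-.27)"
```

```text
clock: 11.5
position: [0.5766, -0.1511, 0.1792]
ee_rot: [-3.138, -0.263, 1.6]
wrist_force: [-7.6, -3.0, 10.7]
finger_gap: 0.0155
G [ 0.5748 -0.1108  0.0296] box [ 0.0028 -0.2775] toolyaw-box 0.020252860076382717
F [-7.6 -3.  10.7] gap 0.0155
move cm [ 0.73 -0.28  0.2 ]
```

```bash
python3 -m creep '[0.05,-0.25,-0.1,0,0,0,0.97,0,0.26,0,0,0,0.97,0,0.26,0,0,0,0.97,0,0.26,0,0,0,0.97,0,0.26,0,0,0,0,0,0,0,0,0]'
python3 -c "
from h import *
go(0,-.27)"
```

```text
clock: 12.1
position: [0.5732, -0.1099, 0.1802]
ee_rot: [-3.139, -0.263, 1.6]
wrist_force: [-4.2, 2.0, 4.3]
finger_gap: 0.0163
G [ 0.5717 -0.0696  0.0305] box [ 0.0009 -0.2363] toolyaw-box 0.02049750707669773
F [-4.2  2.   4.3] gap 0.0163
move cm [-3.26 -0.09 -0.88]
```

```bash
python3 -m creep '[1.45,-0.03,0.39,0,0,0,1.45,-0.03,0.39,0,0,0,1.45,0,0.39,0,0,0,1.45,0,0.39,0,0,0,1.45,0,0.39,0,0,0,0,0,0,0,0,0]'
python3 -c "
from h import *
go(0,-.1365)"
```

```text
clock: 12.7
position: [0.5703, -0.0345, 0.1801]
ee_rot: [-3.139, -0.263, 1.6]
wrist_force: [-4.1, 3.7, 2.6]
finger_gap: 0.0161
G [0.5687 0.0057 0.0304] box [ 1.000e-04 -1.608e-01] toolyaw-box 0.011310933281237112
F [-4.1  3.7  2.6] gap 0.0161
move cm [ 2.35 -0.    0.63]
```

```bash
python3 -m creep '[0.97,-0.03,0.26,0,0,0,0.97,-0.03,0.26,0,0,0,0.29,0,0.08,0,0,0,0.29,0,0.08,0,0,0,0,0,0,0,0,0]'
python3 -c "
from h import *
go(0,-.1365)"
```

```text
clock: 13.2
position: [0.5694, -0.0101, 0.1802]
ee_rot: [-3.14, -0.261, 1.599]
wrist_force: [-4.9, -4.5, 4.3]
finger_gap: 0.016
G [0.5679 0.0299 0.0305] box [ 0.     -0.1367] toolyaw-box -0.038234307039616056
F [-4.9 -4.5  4.3] gap 0.016
move cm [ 0.01 -0.    0.  ]
```

```bash
python3 -m creep '[0.29,0,0.08,0,0,0,0.29,0,0.08,0,0,0,0,0,0,0,0,0]'
python3 -c "
from h import *
go(0,-.1365)"
```

```text
clock: 13.5
position: [0.5693, -0.0084, 0.1806]
ee_rot: [-3.14, -0.253, 1.598]
wrist_force: [-10.6, -31.1, 10.3]
finger_gap: 0.0161
G [0.568  0.0304 0.0305] box [ 1.000e-04 -1.362e-01] toolyaw-box -0.07848208723598304
F [-10.6 -31.1  10.3] gap 0.0161
move cm [-0.03 -0.01 -0.01]
```

```bash
python3 -m creep '[-0.4,-0.1,-0.1,0,0,0,0,-0.1,0,0,0,0,0,0,0,0,0,0]'
python3 -c "
from h import *
go(0,-.1365)"
python3 -m creep '[0,-0.1,0,0,0,0,0,-0.1,0,0,0,0,0,0,0,0,0,0]'
python3 -c "
from h import *
go(0,-.1365)"
```

```text
clock: 13.8
position: [0.5681, -0.0094, 0.1806]
ee_rot: [3.141, -0.26, 1.598]
wrist_force: [-2.5, -9.5, 3.4]
finger_gap: 0.0158
G [0.5671 0.0304 0.0308] box [-0.0008 -0.1361] toolyaw-box -0.08683256133099349
F [-2.5 -9.5  3.4] gap 0.0158
move cm [-0.04  0.08 -0.01]
clock: 14.1
position: [0.5664, -0.0092, 0.1806]
ee_rot: [3.14, -0.26, 1.598]
wrist_force: [1.3, -7.7, 0.7]
finger_gap: 0.0159
G [0.5656 0.0307 0.0308] box [-0.0023 -0.1358] toolyaw-box -0.09395372132955515
F [ 1.3 -7.7  0.7] gap 0.0159
move cm [-0.07  0.23 -0.02]
```

Tray is home: it met the back stop with 31 N at the expected depth, and I backed it off the +x wall. Now I'll release and retreat, then untilt and turn the jaws along the box's y, so that one sweep folds both clips of a side.

```bash
python3 -m creep '[0,0,0,0,0,0,0,0,0,0,0,0,0,0,0,0,0,0,0,0,0,0,0,0,0,0,-2,0,0,0,0,0,-4,0,0,0,0,0,-4.5,0,0,0,0,0,-4.5,0,0,0,0,0,-4,0,0,0,0,0,0,0,-7.5,0]' 0
python3 -m creep '[0,0,0,0,-7.5,0,0,0,0,0,0,-8.2,0,0,0,0,0,-8.2,0,0,0,0,0,-8.2,0,0,0,0,0,-8.2,0,0,0,0,0,-8.2,0,0,0,0,0,-8.2,0,0,0,0,0,-8.2,0,0,0,0,0,-8.2,0,0,0,0,0,-8.2]'
python3 -m creep '[0,0,0,0,0,-8.2,0,0,0,0,0,-8,0,0,0,0,0,0]'
python3 - <<'E'
from h import *
s=state();R,p=tool(s);x=np.load('box.npy');c,si=np.cos(x[2]),np.sin(x[2]);print(s['position'],s['ee_rot'],s['qpos'])
T=np.array([x[0]-c*.113,x[1]-si*.113,.37]);print('to -x side',100*R.T@(T-p))
E
```

```text
clock: 15.1
position: [0.5689, -0.0598, 0.371]
ee_rot: [3.132, -0.128, 1.597]
wrist_force: [0.2, -0.2, -1.1]
finger_gap: 0.0853
clock: 16.1
position: [0.5673, -0.0573, 0.3638]
ee_rot: [3.141, -0.0, 2.893]
wrist_force: [-0.2, 0.3, 0.1]
finger_gap: 0.0854
clock: 16.4
position: [0.5672, -0.0574, 0.3639]
ee_rot: [3.141, -0.0, -3.111]
wrist_force: [-0.2, 0.6, -0.2]
finger_gap: 0.0855
[ 0.56724502 -0.0573514   0.36385009] [ 3.14133449e+00 -2.77839187e-04 -3.11091914e+00] [-1.90751218e-01  7.24013259e-02  1.62499960e+00  1.92377732e-04
  1.44451949e+00 -1.79224528e+00]
to -x side [10.93797662 22.40589015 -0.60616707]
```

```bash
python3 -m creep '[1.82,3.73,-0.1,0,0,0,1.82,3.73,-0.1,0,0,0,1.82,3.73,-0.1,0,0,0,1.82,3.73,-0.1,0,0,0,1.82,3.73,-0.1,0,0,0,1.82,3.73,-0.1,0,0,0,0,0,0,0,0,0]'
python3 - <<'E'
from h import *
s=state();c=camera_model('wrist');im,dp=snapshot('wrist');print(s['position'],s['ee_rot'],s['qpos'])
b,_=snapshot('side')
np.savez('w4.npz',im=im,dp=dp,**c);A=grid(im[:,:,::-1],0,0,640,400,1)[:,:480];B=grid(b[:,:,::-1],240,120,80,100,4)
cv2.imwrite('pics/w4.png',np.hstack([A,B[:400]]))
E
```

```text
clock: 17.1
position: [0.4498, 0.1666, 0.3702]
ee_rot: [3.14, -0.0, -3.113]
wrist_force: [0.9, 0.3, 0.5]
finger_gap: 0.0858
[0.44982903 0.16659865 0.37022941] [ 3.13982203e+00 -3.49355947e-04 -3.11331591e+00] [ 2.47032798e-01 -1.82402586e-01  1.85854231e+00  1.81430615e-03
  1.46540988e+00 -1.35223077e+00]
```

View pics/w4.png

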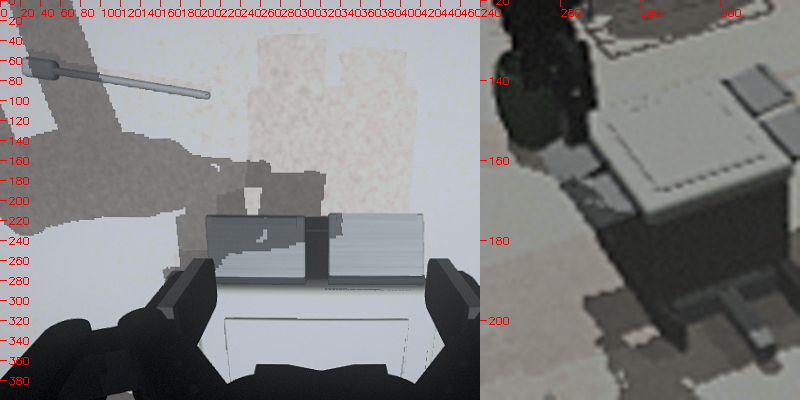

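The tray handle stands out of the mouth as it should, and the two -x clips lie level at columns 206–424 between the fingers' lines. Now press down, then in.

```bash
python3 -m creep '[0,0,2,0,0,0,0,0,2,0,0,0,0,0,1.5,0,0,0,0,0,1.5,0,0,0,0,0,1.5,0,0,0,0,0,1,0,0,0,0,0,1,0,0,0,0,0,0,0,0,0]'
python3 -m creep '[-0.6,0,0,0,0,0,-0.6,0,0,0,0,0,-0.6,0,0,0,0,0,0,0,0,0,0,0]'
python3 -m creep '[-0.3,0,0,0,0,0,-0.3,0,0,0,0,0,0,0,0,0,0,0]'
```

```text
clock: 18.0
position: [0.4514, 0.1628, 0.2634]
ee_rot: [-3.141, -0.002, -3.114]
wrist_force: [0.0, -0.3, 0.3]
finger_gap: 0.0856
clock: 18.4
position: [0.4709, 0.1636, 0.2655]
ee_rot: [3.141, 0.001, -3.114]
wrist_force: [0.4, -0.7, 0.4]
finger_gap: 0.0851
clock: 18.7
position: [0.4749, 0.1637, 0.2648]
ee_rot: [-3.141, -0.004, -3.114]
wrist_force: [-12.0, -0.2, 8.3]
finger_gap: 0.0855
```

```bash
python3 -m creep '[-0.1,0,0,0,0,0,0,0,0,0,0,0]'
python3 - <<'E'
from h import *
c=camera_model('wrist');im,dp=snapshot('wrist');np.savez('w5.npz',im=im,dp=dp,**c);print(state()['ft_torque'])
cv2.imwrite('pics/w5.png',grid(im[:,:,::-1],0,0,640,400,1))
E
```

```text
clock: 18.9
position: [0.4753, 0.1638, 0.2647]
ee_rot: [-3.141, -0.006, -3.114]
wrist_force: [-18.2, 0.2, 11.5]
finger_gap: 0.0859
[-0.56268176  2.26810457 -0.84937375]
```

View pics/w5.png

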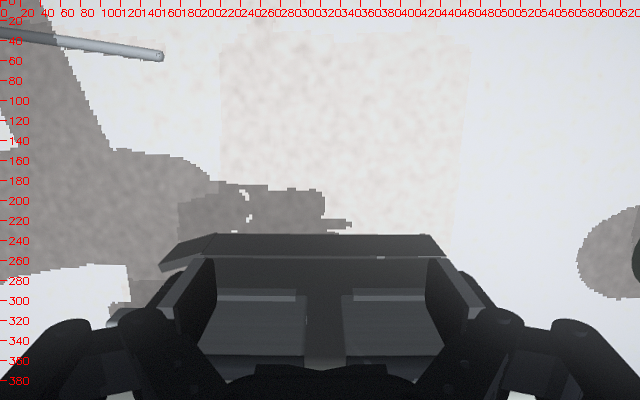

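```bash
python3 - <<'E'
from h import *
c=dict(np.load('w5.npz'));d=c['dp'];x=np.load('box.npy');co,si=np.cos(x[2]),np.sin(x[2])
for u in(260,385):
  for v in(285,289,293,297,302,310,320,330,340,350):
    p=bp(c,(u,v),d[v,u]);q=p[:2]-x[:2];print(u,v,np.round([co*q[0]+si*q[1],-si*q[0]+co*q[1],p[2]],4))
E
```

```text
260 285 [-0.0677 -0.0312  0.0712]
260 289 [-0.0805 -0.0263  0.0973]
260 293 [-0.0809 -0.0256  0.1012]
260 297 [-0.0799 -0.0254  0.1028]
260 302 [-0.078  -0.0254  0.1035]
260 310 [-0.0774 -0.0246  0.1085]
260 320 [-0.0789 -0.0231  0.1174]
260 330 [-0.0786 -0.0222  0.1231]
260 340 [-0.0782 -0.0214  0.1282]
260 350 [-0.079  -0.0204  0.1345]
385 285 [-0.0676  0.0327  0.0711]
385 289 [-0.0808  0.0275  0.0979]
385 293 [-0.0805  0.027   0.1007]
385 297 [-0.0798  0.0267  0.1026]
385 302 [-0.0785  0.0265  0.1044]
385 310 [-0.0785  0.0255  0.1102]
385 320 [-0.0782  0.0245  0.1164]
385 330 [-0.0784  0.0234  0.1228]
385 340 [-0.0789  0.0223  0.1292]
385 350 [-0.0785  0.0215  0.1339]
```

Both -x clips are vertical: the depth puts their faces at a uniform x = -78.5 mm, matching -76.5 with my 2 mm box offset. Now the +x side.

```bash
python3 -m creep '[1.5,0,0,0,0,0,1.5,0,0,0,0,0,0,0,-3.5,0,0,0,0,0,-4,0,0,0,0,0,-3,0,0,0]'
python3 -m creep '[-4,0,0,0,0,0,-4.6,0,0,0,0,0,-4.6,0,0,0,0,0,-4.6,0,0,0,0,0,-4,0,0,0,0,0,-1,0,0,0,0,0,0,0,0,0,0,0]'
```

```text
clock: 19.45
position: [0.4472, 0.163, 0.3729]
ee_rot: [3.141, 0.003, -3.113]
wrist_force: [0.9, -0.4, 0.6]
finger_gap: 0.0855
clock: 20.15
position: [0.6763, 0.169, 0.369]
ee_rot: [-3.141, -0.0, -3.114]
wrist_force: [-0.4, 0.2, -0.1]
finger_gap: 0.0853
```

```bash
python3 -m creep '[0,0,2,0,0,0,0,0,2,0,0,0,0,0,1.5,0,0,0,0,0,1.5,0,0,0,0,0,1.5,0,0,0,0,0,1,0,0,0,0,0,0.9,0,0,0,0,0,0,0,0,0]'
python3 -m creep '[0.6,0,0,0,0,0,0.6,0,0,0,0,0,0.6,0,0,0,0,0,0.4,0,0,0,0,0,0,0,0,0,0,0]'
python3 -m creep '[0.3,0,0,0,0,0,0.2,0,0,0,0,0,0,0,0,0,0,0]'
```

```text
clock: 20.95
position: [0.6744, 0.1693, 0.2642]
ee_rot: [-3.141, -0.002, -3.113]
wrist_force: [0.4, -0.3, -1.0]
finger_gap: 0.0854
clock: 21.45
position: [0.6521, 0.1688, 0.2664]
ee_rot: [-3.142, -0.0, -3.113]
wrist_force: [0.2, -0.1, -0.3]
finger_gap: 0.0856
clock: 21.75
position: [0.6488, 0.1686, 0.2663]
ee_rot: [3.141, 0.004, -3.114]
wrist_force: [12.3, 1.4, -5.8]
finger_gap: 0.0853
```

```bash
python3 -m creep '[0.1,0,0,0,0,0,0,0,0,0,0,0]'
python3 -m creep '[-1.5,0,0,0,0,0,-1.5,0,0,0,0,0,-1,0,0,0,0,0,0,0,-4,0,0,0,0,0,-4.5,0,0,0,0,0,-4.5,0,0,0,0,0,-3,0,0,0]'
python3 -m creep '[2,4.2,0,0,0,0,2,4.2,0,0,0,0,2,4.2,0,0,0,0,2,4.2,0,0,0,0,2,4.2,0,0,0,0,2,4.2,0,0,0,0,2,4.2,0,0,0,0,2,4.2,0,0,0,0,0,0,0,0,0,0]'
python3 - <<'E'
from h import *
print(state()['position'])
a,da=snapshot('scene');b,db=snapshot('side');np.savez('s9.npz',a=a,da=da,b=b,db=db)
A=grid(a[:,:,::-1],290,180,140,130,4)[:,:,];B=grid(b[:,:,::-1],250,125,90,100,4)
A=A[:500,:430] if 0 else cv2.resize(A,(430,400));o=np.hstack([A,B[:400,:360]]);cv2.imwrite('pics/f.png',cv2.convertScaleAbs(o,alpha=1.3))
E
```

```text
clock: 21.95
position: [0.6484, 0.1685, 0.2664]
ee_rot: [3.141, 0.006, -3.115]
wrist_force: [17.2, 2.5, -9.2]
finger_gap: 0.0852
clock: 22.65
position: [0.6867, 0.1698, 0.4303]
ee_rot: [3.141, 0.003, -3.113]
wrist_force: [1.2, -0.4, 0.6]
finger_gap: 0.0853
clock: 23.55
position: [0.5131, 0.5062, 0.4254]
ee_rot: [3.14, -0.003, -3.107]
wrist_force: [-0.1, 0.5, -0.5]
finger_gap: 0.0851
[0.51306939 0.50617427 0.42535855]
```

View pics/f.png

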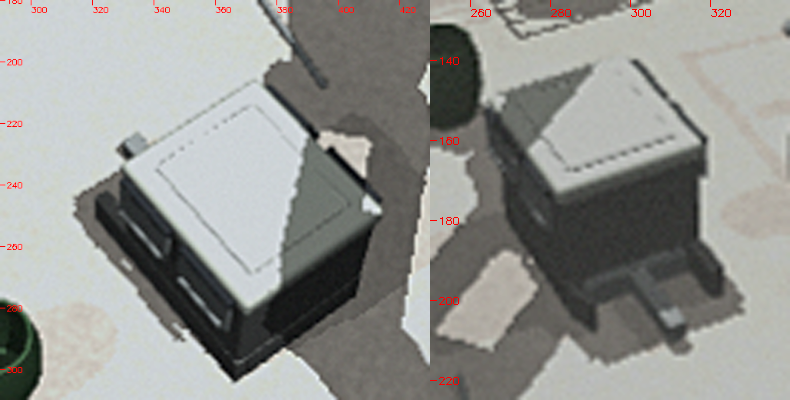

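Both +x clips hang flat, no flaps stand out, and the tray handle is centred in the mouth. I'll check the light spot at the -x/back corner and the handle end numerically.

```bash
python3 - <<'E'
from h import *
d=np.load('s9.npz');cs=camera_model('scene');cd=camera_model('side');x=np.array([.562,.1665,.0288]);co,si=np.cos(x[2]),np.sin(x[2])
def inb(p):q=p[:2]-x[:2];return np.round([co*q[0]+si*q[1],-si*q[0]+co*q[1],p[2]],3)
for v in(149,152,155,160,165,170):print('side',v,[inb(bp(cd,(u,v),d['db'][v,u])).tolist() for u in(265,267,270,274)])
print('scene',[(u,v,inb(bp(cs,(u,v),d['da'][v,u])).tolist()) for u,v in((409,247),(411,249),(395,227),(385,215))])
print('+x',[(u,v,inb(bp(cs,(u,v),d['da'][v,u])).tolist()) for u,v in((332,250),(337,258),(352,270),(358,280))])
print('handle end',inb(onz(cd,(311,205),.026)),inb(onz(cs,(331,226),.026)))
E
```

```text
side 149 [[-0.066, 0.071, 0.147], [-0.059, 0.069, 0.146], [-0.05, 0.063, 0.146], [-0.038, 0.055, 0.147]]
side 152 [[-0.07, 0.062, 0.141], [-0.065, 0.055, 0.143], [-0.057, 0.048, 0.145], [-0.045, 0.039, 0.146]]
side 155 [[-0.076, 0.051, 0.137], [-0.071, 0.043, 0.14], [-0.063, 0.036, 0.142], [-0.052, 0.025, 0.145]]
side 160 [[-0.076, 0.057, 0.111], [-0.077, 0.033, 0.127], [-0.075, 0.007, 0.144], [-0.064, -0.002, 0.146]]
side 165 [[-0.043, 0.165, 0.0], [-0.077, 0.038, 0.102], [-0.078, 0.005, 0.124], [-0.073, -0.024, 0.143]]
side 170 [[-0.054, 0.141, -0.003], [-0.047, 0.136, -0.002], [-0.077, 0.013, 0.097], [-0.077, -0.028, 0.125]]
scene [(409, 247, [-0.055, 0.069, 0.146]), (411, 249, [-0.055, 0.076, 0.146]), (395, 227, [-0.142, -0.053, -0.005]), (385, 215, [-0.073, -0.036, 0.138])]
+x [(332, 250, [0.079, -0.051, 0.107]), (337, 258, [0.081, -0.029, 0.1]), (352, 270, [0.077, 0.024, 0.115]), (358, 280, [0.078, 0.048, 0.103])]
handle end [-0.002 -0.149  0.026] [ 0.009 -0.147  0.026]
```

```bash
python3 -c "
from plant import *
print(close_job())"
```

```text
the job is handed in; nothing more can be done
None
```

The steel drip tray is fully home in the bay with its handle outwards, and all four lid clips are folded flat. I handed the job in at about 24 s, with the arm clear of everything.

**Tray:** I gripped it by the handle, lined it up on the guide wall and pushed it in until it met the back stop with 31 N. That was within 1 mm of the depth worked out for home. I then eased it about 2 mm off the +x wall before letting go.

**Clips:** I folded them after the tray, both clips of a side in one sweep, pressing with up to about 18 N.

**Last checks:**
- **Clips:** the depth readings put all four faces upright at |x| = 76–79 mm (fastened is 76.5 mm); the +x lower edges read up to 81 mm because of their curled lip.
- **Tray position:** the cameras put the handle end 4–6 mm further in than home would allow, and disagree by 11 mm sideways (-2 and +9 mm). These two cameras disagreed with each other by about 15 mm from the start, so I relied on the contact with the back stop and the wall instead. That leaves sideways centring within 2 mm resting on contact alone.
- **Cups, sugar bowl, flask, bombilla and tin:** I saw no contact with them, but did not measure each one again at the end.

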